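Clip a new brake pad into its carrier

TASK

Fit the new brake pad (the green plate with the thick grey lining) into the brake carrier on the jig: lining up, one ear down each slot, pushed past the copper spring clips until both ears sit flat and fully home, then let go. Press slowly and only as hard as the clips need, never so hard that the sprung red plate under the carrier bottoms out, and leave the worn pad and everything else on the bench where it is.

Things in the scene. Friction and masses are not known exactly. Their poses are not given: they have to be found in the camera images.
- pad: New brake pad, loose on the bench, lining up. Green steel plate 46 (x) by 92 (y) by 7 mm (z), an ear at the middle of each short end, 120 mm from ear tip to ear tip. Mid-grey lining 46 by 78 by 11 mm on top, flush with the plate's long sides: 18 mm high in all; grip it across its 46 mm (x) at mid-length. About 0.35 kg. Origin: centre of the underside, z up. Half a turn about z makes no difference.
- pad_ear_a (a point): Point on the underside of the new pad's ear at its -y end, 56 mm from the pad's origin. The ear is 16 mm wide (x), 7 mm thick and stands 14 mm out from the plate, to 60 mm from the origin. Axes as the pad's.
- pad_ear_b (a point): The same point on the ear at the +y end.
- bracket: Dark steel brake carrier on two upright guide pins of a jig. Pushed down with about 4 N or more it slides down the pins 3 to 17 mm (not known) to their stop, and stays there. Two towers 44 mm wide (x), 51 to 85 mm out along +y and -y, joined by a low bar. Origin: mid carrier, 30 mm under point seat, 13 to 45 mm above the bench at the start. x and y level, z up.
- press_plate (a joint): Red plate, 100 by 220 mm, that carries pins and carrier on stiff springs over a blue base fixed to the bench: metres that it has been pushed down, 0 at rest. It sinks 1 mm per 8 N (0.4 mm under the pad's weight), so only while the carrier is pressed. It must not go beyond 4.5 mm (about 33 N of push): there it nears its bottom.
- seat (a point): Middle of the carrier at the height of the slots' floors (ledges): the new pad's origin is here when home. Moves with the carrier; starts 43 to 75 mm above the bench. The bar between the towers is 34 mm wide (x), its top 12 mm below this point: fingers beside the pad have room. Axes as the carrier's: y joins the slots, z up.
- slot_a (a point): Middle of the slot at the carrier's -y end, at the top of its solid cheeks, 24 mm above the ledge that is its floor. The slot is 20 mm wide (x), runs 51 to 73 mm out from the carrier's middle, and is open at the top and towards the middle. Above this point thin steel lips flare from the slot's sides to 32 mm apart, 8 mm higher.
- slot_b (a point): The same point of the slot at the +y end.
- clip_a_nose (a point): Knee of the copper spring clip in slot_a, 58 mm from the carrier's middle, 11 mm above the ledge. From 66 mm out, 30 mm above the ledge, a sloping leaf leads in to it; below it the clip runs straight down. An ear tip (60 mm) must wedge it 2 mm outwards: up to about 15 N down for both clips, more than the pad's weight; then the ear slides down, rubbing, with about 5 N until it meets the ledge.
- clip_b_nose (a point): The same point of the clip in slot_b.
- worn_pad: Worn pad, same outline as the new one, but rust-brown with a dark lining only 3 mm thick and narrower than the plate; 10 mm high. Leave it alone. Origin: centre of the underside.
- wrench: Steel open wrench lying at the back of the bench. Leave it alone. Origin: near its middle, at bench height.
- screwdriver: Screwdriver lying at the back left of the bench. Leave it alone. Origin: near its middle, at bench height.
- spray_can: Red spray can, 56 mm across and 170 mm high, standing at the right. Leave it alone. Origin: centre of its underside.
- grease_jar: White jar with a yellow lid, 64 mm across and 55 mm high, standing at the right. Leave it alone. Origin: centre of its underside.
- tape: Blue tape roll, 90 mm across and 20 mm high, lying at the left. Leave it alone. Origin: centre of its underside.
- guide_pin: Steel guide pin with a brass head, 58 mm high, standing on its 18 mm head at the right. Leave it alone. Origin: centre of its underside.
Mind the look-alikes: they are no part of the job. Of the things that look like the pad, the largest one is meant.

How it is judged:
At the end, for the whole second after the job is handed in: The new pad lies in the carrier, lining up, one ear in each slot gripped by its clip, the underside of both ears within 2 mm of the ledges, its middle within 3 mm across and 5 mm along the line of the slots, turned less than 7 degrees; it is released and at rest (x of pad in the frame of seat between -0.003 and 0.003 m and y of pad in the frame of seat between -0.005 and 0.005 m and z of pad_ear_a in the frame of seat between -0.002 and 0.002 m and z of pad_ear_b in the frame of seat between -0.002 and 0.002 m and angle between pad's own z axis and vertical below 0.06 rad and angle between the y axis of pad and the y axis of bracket, either way round below 0.12 rad and linear speed of pad below 0.01 m/s and angular speed of pad below 0.1 rad/s); the robot touches nothing.
It fails at once if the carrier is forced down: the sprung red plate under it sinks more than 4.5 mm (about 33 N) (value of joint press_plate above 0.0045 m).
It fails at once if the worn pad or another loose thing is shifted by more than 20 mm (distance of any of worn_pad, wrench, screwdriver, spray_can, grease_jar, tape, guide_pin from where it was at the start of the episode above 0.02 m).
It also fails if it takes over 48 s, if anything falls off the work surface, if the arm or the gripper's body presses on something with over 40 N, if the wrist force passes 120 N, or if a joint passes its speed limit or range.

ROBOT

A 6-joint arm with a two-finger parallel gripper is mounted at the origin on the work surface. World frame = base frame: x ahead of the robot, y to its left, z up, the work surface at z = 0. Lengths are in m, angles in rad, forces in N, time in s.
With the tool pointing down it reaches from about 0.375 to 0.925 m from the base axis. Payload 5.7 kg.
Tool frame: the origin (TCP) lies at the very end of the fingers, on their centre line; the grasp point (between the pads) lies robot.pinch_z behind it (robot.pinch_z is the distance from the TCP to the grasp point, in m); z points along the fingers, y is the line along which they close (so a half turn about z gives the same grasp; the last joint's range is limited). The gripper opens to 88 mm and grips with 3 to 60 N. Pads are 20 mm wide; open, the fingers measure 115 mm over their backs; the gripper's body (75 mm by 178 mm) begins 61 mm behind the grasp point.
Start: joints at [-1.309, 0.359, 1.51, -0, 1.272, -0.115], TCP at [0.221, -0.558, 0.223] pointing down, gripper open.
Joint ranges: [-2.97, 2.97], [-1.01, 2.36], [0.21, 2.38], [-0.96, 4.11], [0.2, 2.71], [-2.98, 2.98]. Speed limits (rad/s): [2.39, 2.39, 3.14, 3.14, 3.14, 3.14].

INTERFACE

Orientations are given as a 3x3 rotation matrix whose columns are the frame's x, y, z axes.
In Python, from rig import robot gives the robot as it stands.
- The arm moves only by the tool move_arm, never from a script. Its arguments are lists of equal length, an entry for each row: "travel": the shift along the tool's x, y, z in cm, a list of three; "roll": the turn about the tool's z in degrees. A call has 1 to 8 rows; each row is the pose to reach, as a shift and turn from the pose commanded when the call began, along the tool's axes at that moment; what a row does not reach only later rows make up. A row lasts 1/10 s, in which the tool goes at most 50 mm and 8.59 degrees, less where a joint would pass 70% of its speed; a pose out of reach is approached as far as the arm can. A call with a gripper value outside its range is refused whole. "grip" is the closure, from -1 (fully open) to 1 (shut), so that 0 is half open, set as the call begins (left out, the last holds). The fingers move at their own pace and stop on an object; "newtons" is the grip in N (left out, the last holds). Time passes only in rows, so rows that repeat a pose let the fingers close. It gives the time, the measured TCP pose, the force, the opening and the grip force at its end, in the units of the state.
- robot.sense(): the state, without advancing time (a new reading comes with each control period).
- robot.snapshot(name): name is "scene" or "top" or "wrist"; returns (picture, depth): 480x640x3 uint8, red, green, blue; 480x640 float32, m along the optical axis (not along the pixel's ray), 0 where there is no reading.
- robot.camera_model(name): a dict with "vfov" (degrees; the focal length in pixels is half the picture's height over the tangent of half this angle, whatever the lens; pixels are square), "cx", "cy" (the principal point, pixels), "rvec" (rotation vector, rad) and "tvec" (3), from world to camera coordinates, as OpenCV has them; the wrist camera has in their place "tool_from_camera" (4x4, takes a point from camera to tool coordinates, whose origin is the TCP and whose axes are the flange's). Camera axes: x right, y down, z forward; pixel columns grow to the right and rows downward; lengths in m; the calibration is good to about 2 mm. A picture is of the moment at which its call begins: read the wrist's pose just before it. camera_model takes no time and is no camera call.
- robot.sign_off(): hands the job in; it is judged then, once.
The state is a dict: "time_s": time; "joints": joint angles; "qd": joint speeds; "tau": joint torques, N m; "position": TCP position; "eef_rot": TCP orientation; "wrist_force": force on the tool from outside, world axes, zero at the start; "moment": the same for the moment, N m; "width": finger opening in m; "finger_force": force on a finger pad.
Only numpy, scipy, OpenCV 4.12 (cv2) and the standard library are available. Lean on these libraries where they do the work, as an engineer would, in place of code of your own. Each camera call takes 0.05 s, during which the arm holds its last target. There are 200 camera calls.

## Working session

There is one attempt and no reset: what is moved stays moved. The work goes in short steps, Python scripts to look and compute and a tool call to move; the robot and the scene stay as the last step left them, time stands still between calls to the robot, and variables do not carry over. Pictures are saved under pics/ and viewed, at most 10 in all, crops included, and the job is handed in when it is done.

Besides the shell and the picture viewer there is one more tool, called by a JSON object that holds its "method" and its "body". move_arm: Moves the arm, as the interface text tells. Its arguments: {"type":"object","properties":{"travel":{"type":"array"},"roll":{"type":"array"},"grip":{"type":"number"},"newtons":{"type":"number"}},"required":["travel","roll"]}

```bash
ls; mkdir -p pics; cat > h.py <<'E'
import numpy as np, cv2
from rig import robot
def cam(n,s=None):
    m=robot.camera_model(n); f=240/np.tan(np.radians(m['vfov'])/2)
    if 'rvec' in m:
        R=cv2.Rodrigues(np.array(m['rvec'],float))[0]; t=np.array(m['tvec'],float).ravel()
        return f,m['cx'],m['cy'],R.T,-R.T@t
    T=np.array(m['tool_from_camera']); s=s or robot.sense(); E=np.array(s['eef_rot'])
    return f,m['cx'],m['cy'],E@T[:3,:3],E@T[:3,3]+np.array(s['position'])
def cloud(d,c):
    f,cx,cy,R,o=c; v,u=np.mgrid[:480,:640]
    p=np.stack([(u-cx)/f*d,(v-cy)/f*d,d],-1); return p@R.T+o
def ray(uv,z,c):
    f,cx,cy,R,o=c; uv=np.atleast_2d(uv).astype(float)
    d=np.c_[(uv[:,0]-cx)/f,(uv[:,1]-cy)/f,np.ones(len(uv))]@R.T
    return o+d*((z-o[2])/d[:,2])[:,None]
E
python3 - <<'E'
from h import *
s=robot.sense(); print({k:np.round(v,3).tolist() for k,v in s.items()}, robot.pinch_z)
for n in ("scene","top"):
    p,d=robot.snapshot(n); cv2.imwrite(f"pics/{n}0.png",p[:,:,::-1]); np.savez(f"{n}0.npz",p=p,d=d); print(robot.camera_model(n))
E
```

```text
pics
{'time_s': 0.0, 'joints': [-1.309, 0.359, 1.511, -0.0, 1.272, -0.115], 'qd': [-0.0, -0.001, 0.001, 0.0, -0.002, -0.003], 'tau': [-0.002, -51.538, -27.072, 0.067, 0.035, -0.0], 'position': [0.221, -0.557, 0.222], 'eef_rot': [[0.93, 0.368, -0.0], [0.368, -0.93, 0.002], [0.0, -0.002, -1.0]], 'wrist_force': [-0.596, 0.328, 0.117], 'moment': [-0.005, -0.032, 0.002], 'finger_force': 0.0, 'width': 0.088} 0.0187
{'vfov': 51.41474800182921, 'cx': 302.97374851887105, 'cy': 232.0958455273483, 'rvec': array([ 2.33850908,  0.70892722, -0.2370724 ]), 'tvec': array([-0.46474771, -0.17442666,  1.27748584])}
{'vfov': 46.34337047933913, 'cx': 325.7945629073769, 'cy': 245.09696304277279, 'rvec': array([ 2.15690659, -2.19630867,  0.11103547]), 'tvec': array([0.00708963, 0.54104108, 1.57082848])}
```

View pics/top0.png

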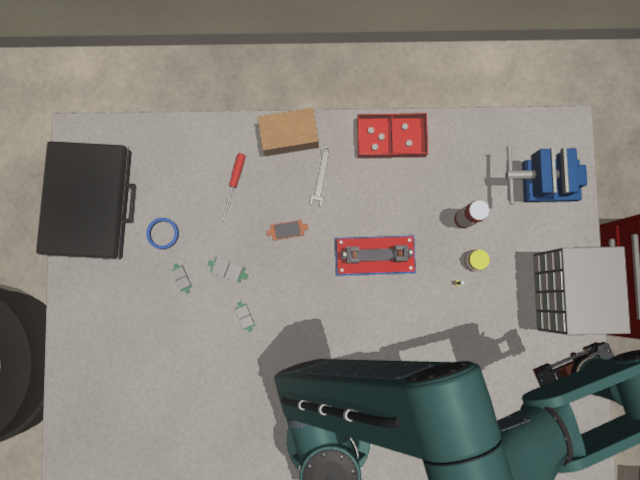

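View pics/scene0.png

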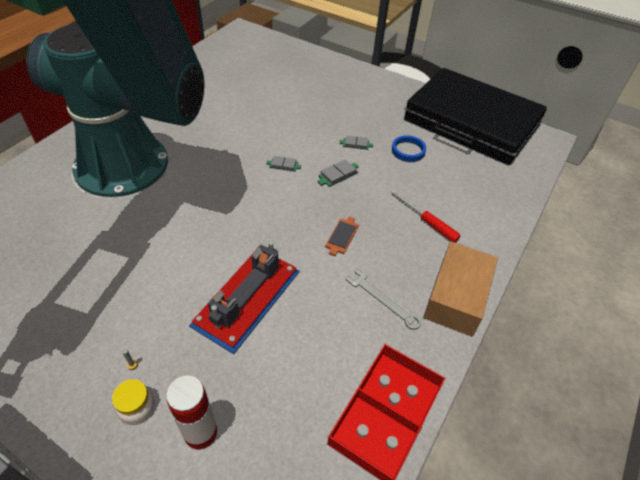

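The top view has four candidates: green pads at (228,269), (181,277) and (245,316), and the rust-brown worn pad at (288,230). The largest green one, at (228,269), looks like the target. The carrier is at (375,255). I'll measure these and crop in close.

```bash
python3 - <<'E'
from h import *
z=np.load('top0.npz');p,d=z['p'],z['d'];c=cam('top');X=cloud(d,c)
print('bench z',np.median(X[330:360,80:200,2]),np.median(X[200:220,330:350,2]))
hsv=cv2.cvtColor(p,cv2.COLOR_RGB2HSV)
g=cv2.inRange(hsv,(60,60,30),(95,255,200)); g[345:]=0
# raised map
for name,(u0,v0,u1,v1) in dict(A=(200,250,255,292),B=(165,258,197,298),C=(228,296,262,338)).items():
    m=np.zeros_like(g); sub=g[v0:v1,u0:u1]; m[v0:v1,u0:u1]=sub
    h=(X[...,2]>0.008)&(X[...,2]<.05); hh=np.zeros_like(g); hh[v0:v1,u0:u1]=h[v0:v1,u0:u1]
    pts=np.argwhere((m>0)|(hh>0))[:,::-1].astype(np.float32)
    w=ray(pts,0.01,c)[:,:2].astype(np.float32)
    print(name,(m>0).sum(),(hh>0).sum(),cv2.minAreaRect(w), 'zmax',np.percentile(X[v0:v1,u0:u1,2],99))
# carrier: high points
m=np.zeros_like(g); q=X[232:280,328:420]
hi=(q[...,2]>.04)&(q[...,2]<.15); P=q[hi]
print('carrier',P[:,2].max(),np.percentile(P[:,2],[5,50,95]), cv2.minAreaRect(P[:,:2].astype(np.float32)))
red=cv2.inRange(hsv,(0,140,80),(8,255,255))|cv2.inRange(hsv,(172,140,80),(180,255,255)); r=np.zeros_like(red); r[228:284,325:425]=red[228:284,325:425]
Q=X[r>0]; print('red z',np.median(Q[:,2])); w=ray(np.argwhere(r)[:,::-1],np.median(Q[:,2]),c)[:,:2].astype(np.float32); print(cv2.minAreaRect(w))
a=cv2.resize(p[240:345,155:275],None,fx=4,fy=4,interpolation=2); b=cv2.resize(p[225:285,325:425],None,fx=4,fy=4,interpolation=2)
o=np.zeros((420,800,3),np.uint8);o[:,:480]=a[:420];o[:240,480:800]=b[:,:320]; cv2.imwrite('pics/crop1.png',o[:,:,::-1])
E
```

```text
bench z 0.000882709860310027 0.000619975896548608
A 77 552 ((0.47791773080825806, 0.2863650619983673), (0.10729803144931793, 0.1398734450340271), 2.006965398788452) zmax 0.025597993611474773
B 33 312 ((0.4573149085044861, 0.4084177315235138), (0.08702338486909866, 0.09549406170845032), 75.80574035644531) zmax 0.021203148820979754
C 33 307 ((0.34584498405456543, 0.23592495918273926), (0.11061958968639374, 0.08969293534755707), 6.455428123474121) zmax 0.021005975003679837
carrier 0.09476622760171516 [0.04241793 0.0708528  0.08279645] ((0.5105189085006714, -0.1427851915359497), (0.044404286891222, 0.19788822531700134), 1.0681374073028564)
red z 0.01993016040175144
((0.5114645957946777, -0.14283791184425354), (0.09708170592784882, 0.21824848651885986), 0.870077908039093)
```

View pics/crop1.png

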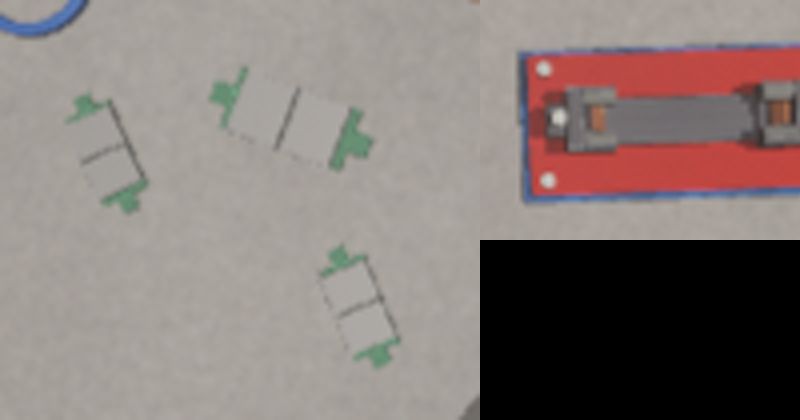

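The crop confirms it: the pad at (228,269) is clearly larger than the two look-alikes, with ear tips near (208,264) and (248,276). I'll stop over the carrier on the way for a wrist look.

{"method": "move_arm", "body": {"travel": [[41,-28,-4],[41,-28,-4],[41,-28,-4],[41,-28,-4],[41,-28,-4],[41,-28,-4],[41,-28,-4],[41,-28,-4]], "roll": [-68,-68,-68,-68,-68,-68,-68,-68], "grip": -1}}

```text
time_s: 0.9
position: [0.4447, -0.2257, 0.2548]
eef_rot: [[0.001, 1.0, -0.0], [1.0, -0.001, 0.0], [0.0, -0.0, -1.0]]
wrist_force: [0.1, -0.6, -0.3]
width: 0.0876
finger_force: 0.0
```

{"method": "move_arm", "body": {"travel": [[0,0,0],[0,0,0],[0,0,0],[0,0,0],[0,0,0]], "roll": [0,0,0,0,0]}}

```text
time_s: 1.4
position: [0.4434, -0.2288, 0.2545]
eef_rot: [[0.01, 1.0, -0.001], [1.0, -0.01, 0.0], [0.0, -0.001, -1.0]]
wrist_force: [0.4, 0.4, -0.9]
width: 0.088
finger_force: 0.0
```

```bash
python3 - <<'E'
from h import *
s=robot.sense(); print(s['time_s'],s['position'],np.round(s['eef_rot'],3).tolist(),np.round(s['joints'],2)); print(robot.camera_model('wrist'))
p,d=robot.snapshot('wrist'); c=cam('wrist',s); np.savez('w1.npz',p=p,d=d,X=cloud(d,c)); cv2.imwrite('pics/w1.png',p[:,:,::-1])
E
```

```text
1.4 [ 0.44341509 -0.22882213  0.25454653] [[0.01, 1.0, -0.001], [1.0, -0.01, 0.0], [0.0, -0.001, -1.0]] [-0.61  0.18  1.68 -0.    1.28 -0.6 ]
{'vfov': 71.59851593965591, 'cx': 319.99264993933235, 'cy': 242.6211204994013, 'tool_from_camera': array([[-2.47354379e-04, -9.69149776e-01, -2.46472415e-01,
         6.62526768e-02],
       [ 9.99999590e-01, -2.50227696e-05, -9.05186351e-04,
        -2.97898616e-04],
       [ 8.71093727e-04, -2.46472538e-01,  9.69149384e-01,
        -1.61853446e-01],
       [ 0.00000000e+00,  0.00000000e+00,  0.00000000e+00,
         1.00000000e+00]])}
```

View pics/w1.png

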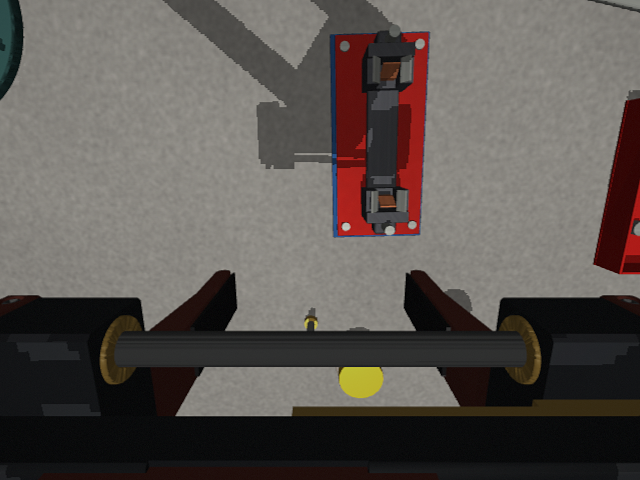

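The wrist view shows the carrier clearly, with slots and copper clips at about (390,70) and (387,203).

```bash
cat > carrier.py <<'E'
from h import *
def carrier(p,X,box):
    u0,v0,u1,v1=box; q=X[v0:v1,u0:u1].reshape(-1,3); c=p[v0:v1,u0:u1].reshape(-1,3).astype(int)
    hsv=cv2.cvtColor(p[v0:v1,u0:u1],cv2.COLOR_RGB2HSV).reshape(-1,3)
    red=(hsv[:,1]>150)&((hsv[:,0]<6)|(hsv[:,0]>174)); cop=(hsv[:,0]>=6)&(hsv[:,0]<20)&(hsv[:,1]>90)
    R=q[red&(q[:,2]<.03)&(q[:,2]>.005)]; print('red z',np.median(R[:,2]),'rect',cv2.minAreaRect(R[:,:2].astype(np.float32)))
    D=q[(~red)&(q[:,2]>.032)&(q[:,2]<.13)]
    mid=D[np.abs(D[:,1]-np.median(R[:,1]))<.035]; print('bar top',np.percentile(mid[:,2],[10,50,90]),'x',np.percentile(mid[:,0],[2,98]))
    h,e=np.histogram(D[:,2],np.arange(.03,.12,.003)); print([(round(a*1000),int(b)) for a,b in zip(e,h) if b])
    zt=np.median(mid[:,2])+.012
    for lo,hi in((.020,.028),(.027,.036)):
        T=D[(D[:,2]>zt+lo)&(D[:,2]<zt+hi)]
        if len(T)<10: continue
        print('level',lo,len(T),cv2.minAreaRect(T[:,:2].astype(np.float32)))
        for sgn in(-1,1):
            t=T[np.sign(T[:,1]-np.median(R[:,1]))==sgn]; print('  side',sgn,len(t),t.min(0),t.max(0))
    C=q[cop]; 
    for sgn in(-1,1):
        t=C[np.sign(C[:,1]-np.median(R[:,1]))==sgn]; print('cop',sgn,len(t),np.percentile(t,[3,50,97],axis=0).round(4).tolist())
E
python3 - <<'E'
from carrier import *
z=np.load('w1.npz'); carrier(z['p'],z['X'],(325,25,435,240))
E
```

```text
red z 0.018371941478682985 rect ((0.5134762525558472, -0.143956258893013), (0.10276583582162857, 0.21949298679828644), 0.9410713315010071)
bar top [0.03223168 0.03290061 0.03387852] x [0.49516216 0.52688415]
[(30, 1368), (33, 1118), (36, 41), (39, 71), (42, 196), (45, 166), (48, 94), (51, 71), (54, 108), (57, 245), (60, 310), (63, 200), (66, 419), (69, 671), (72, 1290), (75, 357), (78, 45), (81, 76), (84, 135)]
level 0.02 1719 ((0.5114015340805054, -0.14424127340316772), (0.044428322464227676, 0.183524027466774), 0.9321706295013428)
  side -1 690 [ 0.49007766 -0.23606817  0.06491973] [ 0.53471364 -0.19459502  0.07289664]
  side 1 1029 [ 0.48796198 -0.09350429  0.06491525] [ 0.53265059 -0.0525665   0.07289466]
level 0.027 1731 ((0.5112780332565308, -0.14417621493339539), (0.0437721349298954, 0.18309089541435242), 0.9876225590705872)
  side -1 724 [ 0.49066927 -0.23579077  0.07191579] [ 0.53402033 -0.19464939  0.08077587]
  side 1 1007 [ 0.48799264 -0.09356899  0.07190241] [ 0.53188093 -0.05272274  0.08061631]
cop -1 211 [[0.5047, -0.2164, 0.0454], [0.5133, -0.207, 0.0651], [0.5225, -0.202, 0.0749]]
cop 1 315 [[0.5031, -0.0862, 0.0504], [0.5108, -0.0816, 0.0653], [0.5203, -0.0765, 0.0747]]
```

{"method": "move_arm", "body": {"travel": [[45,1,5],[45,1,5],[45,1,5],[45,1,5],[45,1,5],[45,1,5],[45,1,5],[45,1,5]], "roll": [17,17,17,17,17,17,17,17]}}

```text
time_s: 2.25
position: [0.4557, 0.1622, 0.2116]
eef_rot: [[0.301, 0.954, 0.001], [0.954, -0.301, 0.0], [0.0, 0.001, -1.0]]
wrist_force: [1.1, -1.2, -0.1]
width: 0.088
finger_force: 0.0
```

{"method": "move_arm", "body": {"travel": [[0,0,0],[0,0,0],[0,0,0],[0,0,0],[0,0,0]], "roll": [0,0,0,0,0]}}

```text
time_s: 2.75
position: [0.456, 0.1595, 0.2118]
eef_rot: [[0.302, 0.953, 0.0], [0.953, -0.302, 0.0], [0.0, 0.0, -1.0]]
wrist_force: [0.0, 0.0, 0.1]
width: 0.0878
finger_force: 0.0
```

```bash
python3 - <<'E'
from h import *
s=robot.sense(); E=np.array(s['eef_rot']); print(s['time_s'],s['position'],E.round(3).tolist())
p,d=robot.snapshot('wrist'); c=cam('wrist',s); X=cloud(d,c); np.savez('w2.npz',p=p,d=d,X=X); cv2.imwrite('pics/w2.png',p[:,:,::-1])
g=cv2.inRange(cv2.cvtColor(p,cv2.COLOR_RGB2HSV),(60,60,30),(95,255,220))
near=np.hypot(X[...,0]-.478,X[...,1]-.287)<.075
pl=ray(np.argwhere((g>0)&near)[:,::-1],.007,c)[:,:2].astype(np.float32)
print('green',len(pl),cv2.minAreaRect(pl))
L=X[near&(X[...,2]>.0145)&(X[...,2]<.03)]; r=cv2.minAreaRect(L[:,:2].astype(np.float32)); print('lining',len(L),np.median(L[:,2]),r)
print('tool xy of centre (cm)',((np.r_[r[0],0]-s['position'])@E*100).round(2))
E
```

```text
2.75 [0.45596598 0.15950188 0.21181554] [[0.302, 0.953, 0.0], [0.953, -0.302, 0.0], [0.0, 0.0, -1.0]]
green 951 ((0.4301372170448303, 0.2449840009212494), (0.22679604589939117, 0.08687224239110947), 36.15412902832031)
lining 3888 0.01775557372650599 ((0.47762081027030945, 0.28041163086891174), (0.07833895832300186, 0.04612988606095314), 68.7911376953125)
tool xy of centre (cm) [12.18 -1.59 21.18]
```

View pics/w2.png

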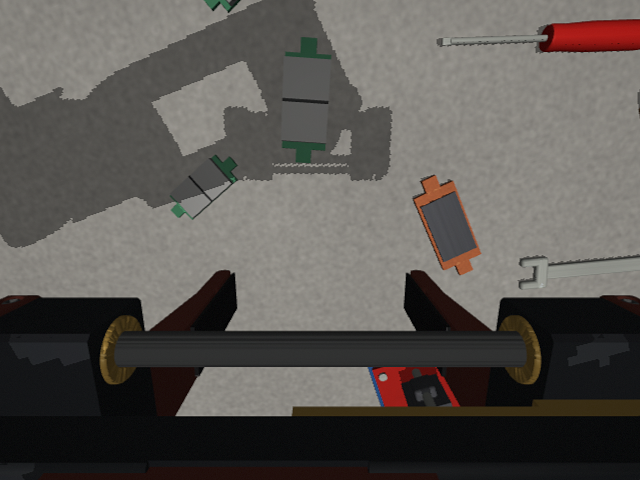

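The wrist view shows the pad at (305,95). The worn pad at (447,222) and the small look-alike at (203,187) are both clear of the fingers.

{"method": "move_arm", "body": {"travel": [[5,-0.7,4],[10,-1.3,8],[12.2,-1.6,13],[12.2,-1.6,16],[12.2,-1.6,16],[12.2,-1.6,16],[12.2,-1.6,16]], "roll": [3.6,3.6,3.6,3.6,3.6,3.6,3.6]}}

```text
time_s: 3.5
position: [0.4779, 0.2816, 0.0532]
eef_rot: [[0.359, 0.933, 0.001], [0.933, -0.359, 0.001], [0.001, 0.001, -1.0]]
wrist_force: [-1.1, -1.9, 0.1]
width: 0.0879
finger_force: 0.0
```

```bash
python3 - <<'E'
from h import *
s=robot.sense(); E=np.array(s['eef_rot']); print(s['position'],np.degrees(np.arctan2(E[1,0],E[0,0])))
print('to go cm',((np.r_[.4776,.2804,.003]-s['position'])@E*100).round(2))
E
```

```text
[0.47790507 0.28156329 0.05317088] 68.93919216551922
to go cm [-0.12  0.01  5.02]
```

{"method": "move_arm", "body": {"travel": [[-0.1,0,2],[-0.1,0,3.5],[-0.1,0,4.5],[-0.1,0,5],[-0.1,0,5]], "roll": [0,0,0,0,0]}}

```text
time_s: 4.0
position: [0.477, 0.281, 0.0023]
eef_rot: [[0.359, 0.933, 0.001], [0.933, -0.359, 0.0], [0.001, 0.001, -1.0]]
wrist_force: [-0.2, 0.1, 0.1]
width: 0.0878
finger_force: 0.0
```

{"method": "move_arm", "body": {"travel": [[0,0,0],[0,0,0],[0,0,0],[0,0,0],[0,0,0],[0,0,0],[0,0,0]], "roll": [0,0,0,0,0,0,0], "grip": 1, "newtons": 50}}

```text
time_s: 4.7
position: [0.4769, 0.2813, 0.0017]
eef_rot: [[0.358, 0.934, 0.001], [0.934, -0.358, 0.0], [0.0, 0.001, -1.0]]
wrist_force: [1.6, 0.4, 0.8]
width: 0.0454
finger_force: 50.0
```

{"method": "move_arm", "body": {"travel": [[0,0,-3],[0,0,-7],[0,0,-10],[-7,3.4,-13],[-11,5.3,-13],[-15,7.2,-13],[-19,9.1,-13],[-23,11,-13]], "roll": [0,0,0,-5,-10,-15,-20,-22]}}

```text
time_s: 5.5
position: [0.4952, 0.0344, 0.1314]
eef_rot: [[-0.021, 1.0, -0.001], [1.0, 0.021, 0.0], [0.0, -0.001, -1.0]]
wrist_force: [0.6, 0.3, -4.0]
width: 0.0455
finger_force: 50.0
```

```bash
cat > go.py <<'E'
from h import *
import sys
s=robot.sense(); E=np.array(s['eef_rot']); print(s['time_s'],s['position'].round(4),'ang',np.degrees(np.arctan2(E[1,0],E[0,0])).round(2),s['wrist_force'].round(1),s['width'],s['finger_force'])
print('to go cm',((np.array(eval(sys.argv[1]))-s['position'])@E*100).round(2))
E
python3 go.py .5114,-.1442,.13
```

```text
5.5 [0.4952 0.0344 0.1314] ang 91.18 [ 0.6  0.3 -4. ] 0.0454554303990634 50.00092417001724
to go cm [-17.89   1.25   0.14]
```

{"method": "move_arm", "body": {"travel": [[-4,0.3,0],[-8,0.6,0],[-12,0.9,0],[-15,1.1,0],[-17,1.2,0],[-17.8,1.2,0],[-17.8,1.2,0],[-17.8,1.2,0]], "roll": [0,0,0,0,0,0,0,0]}}

```text
time_s: 6.3
position: [0.5104, -0.1406, 0.1312]
eef_rot: [[-0.017, 1.0, -0.001], [1.0, 0.017, 0.001], [0.001, -0.001, -1.0]]
wrist_force: [0.9, -0.3, -4.0]
width: 0.0455
finger_force: 50.0
```

```bash
python3 go.py .5114,-.1438,.13; python3 - <<'E'
from h import *
s=robot.sense(); p,d=robot.snapshot('wrist'); c=cam('wrist',s); X=cloud(d,c); np.savez('w3.npz',p=p,d=d,X=X); q,_=robot.snapshot('scene')
o=np.hstack([p[0:400,180:520],cv2.resize(q[215:365,170:320],(400,400))]); cv2.imwrite('pics/w3.png',o[:,:,::-1])
E
```

```text
6.3 [ 0.5104 -0.1406  0.1312] ang 90.99 [ 0.9 -0.3 -4. ] 0.04546889647936153 49.99989777803421
to go cm [-0.32  0.09  0.12]
```

View pics/w3.png

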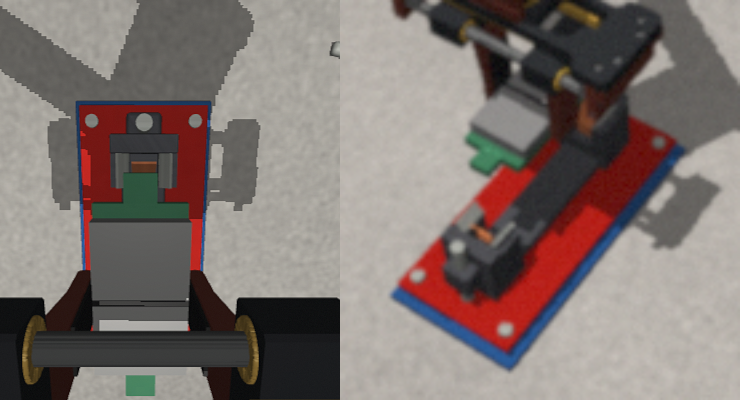

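The left half shows the ear at about (140,190) in the crop, lined up with the slot at (143,170). I'll check the lateral offset numerically.

```bash
python3 - <<'E'
from h import *
z=np.load('w3.npz');p,X=z['p'],z['X']; hsv=cv2.cvtColor(p,cv2.COLOR_RGB2HSV)
g=cv2.inRange(hsv,(60,60,30),(95,255,220))>0
v,u=np.mgrid[:480,:640]; ok=g&(u>280)&(u<380)&(v<230)
P=X[ok]; print(len(P),np.percentile(P[:,2],[5,50,95]),P.min(0),P.max(0))
for y in (-.09,-.086,-.082): 
    t=P[abs(P[:,1]-y)<.002]; 
    if len(t): print('ear y',y,np.percentile(t[:,0],[2,98]),np.mean(np.percentile(t[:,0],[2,98])))
L=X[(X[...,2]>.13)&(X[...,2]<.16)&(u>260)&(u<390)&(v<300)&(X[...,1]>-.13)]; print('lining rect',cv2.minAreaRect(L[:,:2].astype(np.float32)),np.median(L[:,2]))
T=X[(X[...,2]>.06)&(X[...,2]<.1)&(u>280)&(u<370)&(v<210)]
print('tower x',T.min(0),T.max(0))
t=T[(T[:,1]>-.085)&(T[:,1]<-.07)&(T[:,2]>.068)]; x=np.sort(t[:,0]); i=np.argmax(np.diff(x)); print('gap',x[i],x[i+1],(x[i]+x[i+1])/2)
E
```

```text
2374 [0.13515662 0.13630166 0.13733704] [ 0.49069129 -0.10650747  0.03118228] [ 0.5317061  -0.07457108  0.29310899]
ear y -0.09 [0.5011775  0.51690453] 0.5090410168773398
ear y -0.086 [0.50118031 0.51696173] 0.509071021324825
ear y -0.082 [0.50112957 0.51638182] 0.5087556916038355
lining rect ((0.5106734037399292, -0.10546938329935074), (0.06109548732638359, 0.049045056104660034), 0.02855587750673294) 0.14688331990442444
tower x [ 0.48877874 -0.0931962   0.06000031] [ 0.53277257 -0.04550132  0.08654587]
gap 0.5195261201661807 0.5201766486994285 0.5198513844328045
```

```bash
python3 - <<'E'
from h import *
z=np.load('w3.npz');p,X=z['p'],z['X']; hsv=cv2.cvtColor(p,cv2.COLOR_RGB2HSV)
g=cv2.inRange(hsv,(60,60,30),(95,255,220))>0
for u in (310,315,320,325,330):
    col=np.where(g[:230,u]&(X[:230,u,2]>.133)&(X[:230,u,2]<.14))[0]; print(u,col.min(),col.max(),'tip y',X[col.min(),u],'root',X[col.max(),u,1])
for v in (205,215):
    r=np.where(g[v,260:390])[0]+260; print(v,X[v,r.min(),0],X[v,r.max(),0],(X[v,r.min(),:]+X[v,r.max(),:])/2)
E
```

```text
310 173 217 tip y [ 0.50431623 -0.08120624  0.13541881] root -0.10180257029883209
315 173 217 tip y [ 0.50666429 -0.08109648  0.13709357] root -0.1016972421655063
320 173 217 tip y [ 0.50895937 -0.08108929  0.13632146] root -0.10165804308104363
325 173 217 tip y [ 0.51125471 -0.08101223  0.13723104] root -0.1014592648746256
330 173 217 tip y [ 0.51355363 -0.08098039  0.13705082] root -0.10132194469764225
205 0.48680786478267357 0.5315220253381676 [ 0.50916495 -0.09582305  0.13688428]
215 0.48696501011954324 0.5316377968041239 [ 0.5093014  -0.10063383  0.13654675]
```

{"method": "move_arm", "body": {"travel": [[-0.3,0.13,0],[-0.3,0.13,1.5],[-0.3,0.13,3],[-0.3,0.13,3.6],[-0.3,0.13,3.6]], "roll": [0,0,0,0,0]}}

```text
time_s: 6.9
position: [0.5119, -0.1441, 0.0948]
eef_rot: [[-0.018, 1.0, -0.002], [1.0, 0.018, 0.001], [0.001, -0.002, -1.0]]
wrist_force: [-0.8, 1.0, -4.0]
width: 0.046
finger_force: 50.0
```

{"method": "move_arm", "body": {"travel": [[0,0,0.4],[0,0,0.8],[0,0,1.2],[0,0,1.2]], "roll": [0,0,0,0]}}

```text
time_s: 7.3
position: [0.5122, -0.1446, 0.0832]
eef_rot: [[-0.017, 1.0, -0.001], [1.0, 0.017, 0.0], [0.0, -0.001, -1.0]]
wrist_force: [-0.6, 0.5, -4.2]
width: 0.0459
finger_force: 50.0
```

{"method": "move_arm", "body": {"travel": [[0,-0.04,0.2],[0,-0.04,0.4],[0,-0.04,0.6],[0,-0.04,0.6]], "roll": [0,0,0,0]}}

```text
time_s: 7.7
position: [0.5119, -0.1446, 0.0773]
eef_rot: [[-0.017, 1.0, -0.0], [1.0, 0.017, 0.0], [0.0, -0.0, -1.0]]
wrist_force: [-0.4, -0.6, -3.3]
width: 0.0456
finger_force: 50.0
```

{"method": "move_arm", "body": {"travel": [[0,0,0.15],[0,0,0.3],[0,0,0.3]], "roll": [0,0,0]}}

```text
time_s: 8.0
position: [0.5119, -0.1446, 0.0744]
eef_rot: [[-0.017, 1.0, -0.0], [1.0, 0.017, 0.0], [0.0, -0.0, -1.0]]
wrist_force: [0.5, -0.2, -3.6]
width: 0.0457
finger_force: 50.0
```

{"method": "move_arm", "body": {"travel": [[0,0,0.15],[0,0,0.3],[0,0,0.3]], "roll": [0,0,0]}}

```text
time_s: 8.3
position: [0.5119, -0.1446, 0.0713]
eef_rot: [[-0.017, 1.0, -0.0], [1.0, 0.017, 0.0], [0.0, -0.0, -1.0]]
wrist_force: [0.0, 0.1, -2.8]
width: 0.0459
finger_force: 50.0
```

{"method": "move_arm", "body": {"travel": [[0,0,0.15],[0,0,0.3],[0,0,0.3]], "roll": [0,0,0]}}

```text
time_s: 8.6
position: [0.5119, -0.1447, 0.0683]
eef_rot: [[-0.017, 1.0, -0.0], [1.0, 0.017, 0.0], [0.0, -0.0, -1.0]]
wrist_force: [-0.2, -0.8, -2.7]
width: 0.0458
finger_force: 50.0
```

{"method": "move_arm", "body": {"travel": [[0,0,0.1],[0,0,0.2],[0,0,0.2]], "roll": [0,0,0]}}

```text
time_s: 8.9
position: [0.512, -0.1447, 0.0664]
eef_rot: [[-0.017, 1.0, -0.0], [1.0, 0.017, 0.0], [0.0, -0.0, -1.0]]
wrist_force: [-0.3, -0.1, -4.6]
width: 0.0458
finger_force: 50.0
```

{"method": "move_arm", "body": {"travel": [[0,0,0.1],[0,0,0.2],[0,0,0.2]], "roll": [0,0,0]}}

```text
time_s: 9.2
position: [0.5121, -0.1446, 0.0645]
eef_rot: [[-0.017, 1.0, 0.0], [1.0, 0.017, 0.0], [0.0, 0.0, -1.0]]
wrist_force: [0.4, 0.6, -1.6]
width: 0.0454
finger_force: 50.0
```

{"method": "move_arm", "body": {"travel": [[0,0,0.1],[0,0,0.2],[0,0,0.2]], "roll": [0,0,0]}}

```text
time_s: 9.5
position: [0.5122, -0.1445, 0.0626]
eef_rot: [[-0.017, 1.0, 0.0], [1.0, 0.017, 0.0], [0.0, 0.0, -1.0]]
wrist_force: [-0.2, 2.4, -1.1]
width: 0.0457
finger_force: 50.0
```

{"method": "move_arm", "body": {"travel": [[0,0,0.1],[0,0,0.2],[0,0,0.2]], "roll": [0,0,0]}}

```text
time_s: 9.8
position: [0.5122, -0.1446, 0.0605]
eef_rot: [[-0.017, 1.0, 0.0], [1.0, 0.017, 0.0], [0.0, 0.0, -1.0]]
wrist_force: [0.1, 2.8, 0.3]
width: 0.0456
finger_force: 50.0
```

{"method": "move_arm", "body": {"travel": [[0,0,0.1],[0,0,0.2],[0,0,0.2]], "roll": [0,0,0]}}

```text
time_s: 10.1
position: [0.5122, -0.1447, 0.0585]
eef_rot: [[-0.017, 1.0, 0.0], [1.0, 0.017, 0.0], [0.0, 0.0, -1.0]]
wrist_force: [-0.6, 3.4, 2.3]
width: 0.0458
finger_force: 50.0
```

{"method": "move_arm", "body": {"travel": [[0,0,0.1],[0,0,0.2],[0,0,0.2]], "roll": [0,0,0]}}

```text
time_s: 10.4
position: [0.5122, -0.1447, 0.0566]
eef_rot: [[-0.017, 1.0, 0.0], [1.0, 0.017, 0.0], [0.0, 0.0, -1.0]]
wrist_force: [0.6, 4.4, 4.7]
width: 0.046
finger_force: 50.0
```

{"method": "move_arm", "body": {"travel": [[0,0,0.1],[0,0,0.2],[0,0,0.2]], "roll": [0,0,0]}}

```text
time_s: 10.7
position: [0.5124, -0.145, 0.0549]
eef_rot: [[-0.017, 1.0, 0.001], [1.0, 0.017, -0.0], [-0.001, 0.001, -1.0]]
wrist_force: [-1.3, 2.1, 7.1]
width: 0.0457
finger_force: 50.0
```

{"method": "move_arm", "body": {"travel": [[0.05,0,0.1],[0.05,0,0.2],[0.05,0,0.2]], "roll": [0,0,0]}}

```text
time_s: 11.0
position: [0.5125, -0.1447, 0.0529]
eef_rot: [[-0.017, 1.0, 0.001], [1.0, 0.017, -0.001], [-0.001, 0.001, -1.0]]
wrist_force: [1.7, 2.2, -0.2]
width: 0.0453
finger_force: 50.0
```

{"method": "move_arm", "body": {"travel": [[0,0,0.1],[0,0,0.2],[0,0,0.2]], "roll": [0,0,0]}}

```text
time_s: 11.3
position: [0.5124, -0.1444, 0.0504]
eef_rot: [[-0.017, 1.0, 0.0], [1.0, 0.017, -0.0], [-0.0, 0.0, -1.0]]
wrist_force: [1.4, 1.0, 2.1]
width: 0.0457
finger_force: 50.0
```

{"method": "move_arm", "body": {"travel": [[0,0,0.1],[0,0,0.2],[0,0,0.2]], "roll": [0,0,0]}}

```text
time_s: 11.6
position: [0.5122, -0.1443, 0.0484]
eef_rot: [[-0.017, 1.0, 0.0], [1.0, 0.017, 0.0], [0.0, 0.0, -1.0]]
wrist_force: [0.8, 1.6, 1.9]
width: 0.0456
finger_force: 50.0
```

{"method": "move_arm", "body": {"travel": [[0,0,0.1],[0,0,0.1]], "roll": [0,0]}}

```text
time_s: 11.8
position: [0.5121, -0.1442, 0.0475]
eef_rot: [[-0.017, 1.0, -0.0], [1.0, 0.017, 0.0], [0.0, -0.0, -1.0]]
wrist_force: [0.8, 1.4, 2.1]
width: 0.0459
finger_force: 50.0
```

{"method": "move_arm", "body": {"travel": [[0,0,0.1],[0,0,0.1]], "roll": [0,0]}}

```text
time_s: 12.0
position: [0.512, -0.1442, 0.0465]
eef_rot: [[-0.017, 1.0, -0.0], [1.0, 0.017, 0.0], [0.0, -0.0, -1.0]]
wrist_force: [-0.0, 2.4, 2.5]
width: 0.0457
finger_force: 50.0
```

{"method": "move_arm", "body": {"travel": [[0,0,0.1],[0,0,0.2],[0,0,0.2]], "roll": [0,0,0]}}

```text
time_s: 12.3
position: [0.512, -0.1442, 0.0444]
eef_rot: [[-0.017, 1.0, -0.0], [1.0, 0.017, 0.0], [0.0, -0.0, -1.0]]
wrist_force: [0.2, 1.7, 3.3]
width: 0.0457
finger_force: 50.0
```

{"method": "move_arm", "body": {"travel": [[0,0,0.1],[0,0,0.1]], "roll": [0,0]}}

```text
time_s: 12.5
position: [0.512, -0.1442, 0.0434]
eef_rot: [[-0.017, 1.0, -0.0], [1.0, 0.017, 0.0], [0.0, -0.0, -1.0]]
wrist_force: [1.3, 1.3, 2.2]
width: 0.0455
finger_force: 50.0
```

{"method": "move_arm", "body": {"travel": [[0,0,0.1],[0,0,0.1]], "roll": [0,0]}}

```text
time_s: 12.7
position: [0.512, -0.1442, 0.0425]
eef_rot: [[-0.017, 1.0, -0.0], [1.0, 0.017, 0.0], [0.0, -0.0, -1.0]]
wrist_force: [-0.8, 0.3, 4.3]
width: 0.0453
finger_force: 50.0
```

{"method": "move_arm", "body": {"travel": [[0,0,0.1],[0,0,0.1]], "roll": [0,0]}}

```text
time_s: 12.9
position: [0.512, -0.1442, 0.0419]
eef_rot: [[-0.017, 1.0, -0.0], [1.0, 0.017, 0.0], [0.0, -0.0, -1.0]]
wrist_force: [-2.6, 2.1, 9.0]
width: 0.0457
finger_force: 50.0
```

{"method": "move_arm", "body": {"travel": [[0,0,0.05],[0,0,0.1],[0,0,0.1]], "roll": [0,0,0]}}

```text
time_s: 13.2
position: [0.512, -0.1442, 0.0413]
eef_rot: [[-0.017, 1.0, 0.0], [1.0, 0.017, -0.0], [-0.0, 0.0, -1.0]]
wrist_force: [-2.7, 1.7, 13.5]
width: 0.0456
finger_force: 50.0
```

{"method": "move_arm", "body": {"travel": [[0,0,0.05],[0,0,0.05],[0,0,-0.1],[0,0,-0.1]], "roll": [0,0,0,0]}}

```text
time_s: 13.6
position: [0.5121, -0.1442, 0.0421]
eef_rot: [[-0.017, 1.0, 0.0], [1.0, 0.017, -0.0], [-0.0, 0.0, -1.0]]
wrist_force: [-0.7, 2.5, 7.3]
width: 0.0458
finger_force: 50.0
```

{"method": "move_arm", "body": {"travel": [[0,0,0],[0,0,0],[0,0,0],[0,0,0],[0,0,0]], "roll": [0,0,0,0,0], "grip": -1}}

```text
time_s: 14.1
position: [0.512, -0.1442, 0.0414]
eef_rot: [[-0.017, 1.0, -0.0], [1.0, 0.017, 0.0], [0.0, -0.0, -1.0]]
wrist_force: [0.5, -0.2, 0.2]
width: 0.082
finger_force: 0.0
```

{"method": "move_arm", "body": {"travel": [[0,0,-2],[0,0,-5],[0,0,-9],[-4,0,-13],[-8,0,-16],[-8,0,-16],[-8,0,-16]], "roll": [0,0,0,0,0,0,0]}}

```text
time_s: 14.8
position: [0.514, -0.2255, 0.2024]
eef_rot: [[-0.015, 1.0, 0.002], [1.0, 0.015, -0.001], [-0.001, 0.002, -1.0]]
wrist_force: [0.4, 0.4, -0.6]
width: 0.088
finger_force: 0.0
```

```bash
python3 - <<'E'
from h import *
s=robot.sense(); p,d=robot.snapshot('wrist'); c=cam('wrist',s); X=cloud(d,c); np.savez('w4.npz',p=p,d=d,X=X); q,_=robot.snapshot('scene')
o=np.hstack([p[0:400,200:560],cv2.resize(q[215:365,170:320],(400,400))]); cv2.imwrite('pics/w4.png',o[:,:,::-1])
n=(abs(X[...,0]-.511)<.06)&(abs(X[...,1]+.144)<.12)
g=(cv2.inRange(cv2.cvtColor(p,cv2.COLOR_RGB2HSV),(60,60,30),(95,255,220))>0)&n
for sg in(-1,1):
    P=X[g&(np.sign(X[...,1]+.144)==sg)]; t=P[abs(P[:,1]+.144)>.05]; print('green',sg,len(t),np.median(t,0),t.min(0),t.max(0))
    T=X[n&~g&(np.sign(X[...,1]+.144)==sg)&(X[...,2]>.045)]; print(' tower z',np.percentile(T[:,2],[50,75,90,95,99]))
for y in(-.175,-.155,-.135,-.113):
    L=X[n&(abs(X[...,1]-y)<.004)&(abs(X[...,0]-.5115)<.018)]; print('lining z',y,np.median(L[:,2]))
R=X[n&(p[...,0]>90)&(p[...,1]<60)&(X[...,2]<.03)]; print('red z',np.median(R[:,2]))
E
```

```text
green -1 197 [ 0.51229823 -0.19899245  0.04805614] [ 0.5036079  -0.23420453  0.02916224] [ 0.5337696  -0.19404037  0.06349562]
 tower z [0.30648368 0.32104397 0.36420943 0.36420943 0.36420943]
green 1 231 [ 0.51075542 -0.08926486  0.04791042] [ 0.50205134 -0.09391948  0.02966838] [ 0.51914391 -0.08423998  0.04998954]
 tower z [0.05995986 0.06850653 0.07084132 0.07369495 0.08425033]
lining z -0.175 0.05904630649073106
lining z -0.155 0.05908360120777578
lining z -0.135 0.05908844005301192
lining z -0.113 0.05904808238658771
red z 0.018051215259201336
```

View pics/w4.png

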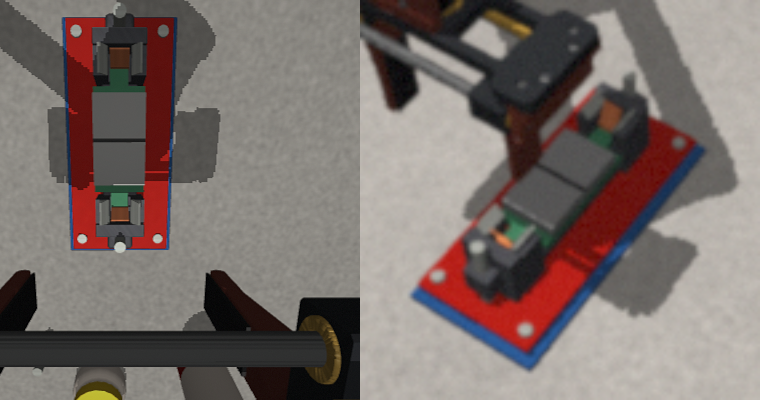

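The pad sits level between the towers, lining up, with both ears in their slots. I'll check its height against the carrier to be sure it's fully home.

```bash
python3 - <<'E'
from h import *
for f in('w1','w4'):
    z=np.load(f+'.npz');p,X=z['p'],z['X']
    for nm,y0,y1 in(('+y',-.098,-.055),('-y',-.238,-.192)):
        m=(abs(X[...,0]-.511)<.024)&(X[...,1]>y0)&(X[...,1]<y1)&(X[...,2]>.03)&(X[...,2]<.1)
        h,e=np.histogram(X[m][:,2],np.arange(.04,.095,.001)); print(f,nm,[(round(a*1000),int(b)) for a,b in zip(e,h) if b>15])
    b=X[(abs(X[...,0]-.511)<.010)&(abs(X[...,1]+.144)<.03)&(X[...,2]<.1)]; print(f,'mid z',np.percentile(b[:,2],[10,50,90]))
E
```

```text
w1 +y [(41, 19), (42, 17), (43, 43), (44, 59), (45, 62), (46, 18), (49, 19), (50, 31), (51, 26), (55, 31), (56, 23), (57, 29), (58, 41), (59, 33), (60, 37), (61, 28), (62, 32), (63, 32), (64, 54), (65, 41), (66, 33), (67, 57), (68, 147), (69, 156), (70, 93), (71, 159), (72, 367), (73, 265), (74, 112), (75, 68), (76, 80), (77, 60), (84, 21)]
w1 -y [(43, 21), (44, 53), (45, 50), (48, 18), (56, 20), (57, 25), (58, 29), (59, 30), (60, 39), (61, 32), (62, 24), (63, 20), (64, 23), (65, 30), (66, 26), (67, 43), (68, 112), (69, 98), (70, 64), (71, 104), (72, 239), (73, 219), (74, 88), (75, 43), (76, 63), (77, 41), (83, 16), (84, 31), (85, 18)]
w1 mid z [0.03180789 0.03277576 0.0338138 ]
w4 +y [(40, 42), (41, 55), (42, 19), (45, 20), (46, 32), (47, 142), (48, 140), (49, 62), (50, 17), (51, 16), (52, 28), (53, 25), (54, 19), (55, 24), (56, 35), (57, 37), (58, 24), (59, 44), (60, 42), (61, 35), (62, 34), (63, 81), (64, 178), (65, 201), (66, 132), (67, 201), (68, 487), (69, 430), (70, 161), (71, 91), (72, 116), (73, 89), (74, 38), (83, 21), (84, 22)]
w4 -y [(40, 39), (41, 55), (42, 17), (47, 89), (48, 89), (49, 44), (55, 37), (56, 47), (57, 64), (58, 29), (59, 20), (60, 25), (61, 18), (62, 17), (63, 31), (64, 121), (65, 169), (66, 78), (67, 95), (68, 297), (69, 327), (70, 133), (71, 69), (72, 72), (73, 74), (74, 22), (83, 31), (84, 50)]
w4 mid z [0.05817979 0.05905826 0.0600454 ]
```

```bash
python3 -c "
from rig import robot
print(robot.sign_off())"
```

```text
the job is handed in; nothing more can be done
None
```

The new pad is in the carrier with both ears on the ledges: its height measured within about 0.3 mm of the slot floors, and peak push was about 17.5 N by the wrist readings. It is released and handed in; the judge returned no verdict.

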